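# Open the combustion-air valve with its star handwheel

## Task

Open the air valve on the blue pipe manifold: turn its star handwheel anticlockwise, seen from its face, until the valve is fully open against its stop, then turn it back clockwise about a quarter turn so that it cannot jam open. Leave the things that lie around it on the bench where they are.

Things in the scene. Friction and masses are not known exactly. Their poses are not given: they have to be found in the camera images.
- star_wheel (a joint): Turn of the star handwheel, rad: 0 shut, 11.0 fully open at a hard stop; grows anticlockwise seen from the wheel's face (the robot's side). Between 3.4 and 7.8 at the start. Stiff, no spring: needs about 0.6 N m (9 N on an arm at 65 mm radius) and stays where it is left.
- wheel_hub (a point): Centre of the dark cast-iron star wheel, in the middle plane of its arms; turns with it, does not rise. z: along the stem, out of the wheel's face, 40 degrees from vertical towards the robot. x: along one arm. Five equal round arms 72 degrees apart, 18 mm thick, 192 mm over the tips. Hub 54 mm across, to 24 mm before and 16 mm behind the arms.
- spoke_end (a point): Centre of the 25 mm round end of one of the wheel's five arms (the one along wheel_hub's x), 83.5 mm from the wheel's axis; turns with the wheel. Behind the arms the room is free 30 mm deep from 45 mm off the axis outward, only 15 mm deep at the topmost place, near the upright pipe.
- manifold: Fixed blue pipework on a grey base plate 250 x 300 mm, 12 mm thick. Origin on the bench; x away from the robot, y left, z up. One upright pipe (48 mm, flanges 96 mm) at x = 70 mm holds the oblique valve, whose stem leans to -x; the wheel's centre is at x = -36, y = 0, z = 241 mm. At the top the pipe turns back towards -x to the header.
- header_mid (a point): Middle of the header, a fixed 48 mm pipe (end flanges 92 mm) along the manifold's y from -214 to 214 mm, right above the wheel at x = -20, z = 440 mm, so that a gripper cannot come straight down on the wheel. Brass hose taps and a gauge on it reach up to z = 590 mm; nothing hangs below it.
- block: Bystander: dark wooden shaping block, a thick cup 94 mm across and 50 mm high with a slim handle along its -x that reaches 170 mm from the cup's centre; origin under the cup's centre.
- tumbler: Bystander: green glass tumbler, 76 mm across, 100 mm high, origin under its centre.
- jacks: Bystander: steel jacks (glassblower's tongs) lying flat, 210 mm along x, 67 mm wide, 16 mm high, origin on the bench near the middle.

How it is judged:
By the outcome, as a careful person would: the job done as asked, in the order asked, and still so for the second after the job is handed in, with the robot touching nothing.
It also fails if it takes over 72 s, if anything falls off the work surface, if the arm or the gripper's body presses on something with over 40 N, if the wrist force passes 120 N, or if a joint passes its speed limit or range.

## Robot

A 7-joint arm with a two-finger parallel gripper is mounted at the origin on the work surface. World frame = base frame: x ahead of the robot, y to its left, z up, the work surface at z = 0. Lengths are in m, angles in degrees, forces in N, time in s.
With the tool pointing down it reaches from about 0.425 to 0.875 m from the base axis. Payload 4.7 kg.
Tool frame: the origin (TCP) lies midway between the tips of the shut fingers; the grasp point (between the pads) lies 19 mm behind it; z points along the fingers, y is the line along which they close (so a half turn about z gives the same grasp; the last joint's range is limited). The gripper opens to 87 mm and grips with 3 to 60 N. Pads are 19 mm wide; open, the fingers measure 117 mm over their backs; the gripper's body (75 mm by 190 mm) begins 51 mm behind the grasp point.
Start: joints at [0.808, 18.392, -4.016, 83.108, 1.295, 78.541, -3.26], TCP at [0.65, -0, 0.223] pointing down, gripper open.
Joint ranges: [-163.93, 163.93], [-17.29, 119.83], [-79.2, 71.16], [3.27, 140.29], [-89.18, 269.18], [5.43, 117.66], [-154.24, 154.24]. Speed limits (degrees/s): [147.25, 147.25, 180, 180, 180, 180, 180].

## Interface

Orientations are given as [roll, pitch, yaw] about the fixed x, y, z axes, in that order (R = Rz(yaw) Ry(pitch) Rx(roll)).
In Python, from cell import env gives the robot as it stands. The module is installed in compiled form; this text tells all that it offers.
- The arm moves only by the tool step_arm, never from a script. Its argument "rows" is a list of rows, each an object with "angular": the turn, a rotation vector about the tool's x, y, z in units of pi rad (1.0 is pi rad), a list of three; "slide": the shift along the tool's x, y, z in units of 500 mm (1.0 is 500 mm), a list of three; "jaw": the opening, from 0 (shut) to 1 (fully open). A call has 1 to 10 rows; each row shifts and turns the commanded pose from where the row before left it, along the tool's axes as they then stand; what a row does not reach is not made up. A row lasts 1/8 s, in which the tool goes at most 62.5 mm and 10.7 degrees, less where a joint would pass 70% of its speed; a pose out of reach is approached as far as the arm can. A call with a number of a shift or a turn outside -1 to 1 is refused whole. A call with a gripper value outside its range is refused whole. The fingers move at their own pace and stop on an object; "newtons" is the grip in N (left out, the last holds). Time passes only in rows, so rows that do not move let the fingers close. It gives the time, the measured TCP pose, the force, the opening and the grip force at its end, in the units of the state.
- env.get_obs(): the state, without advancing time (a new reading comes with each control period).
- env.read_camera(name): name is "scene" or "side" or "wrist"; returns the picture (420x560x3 uint8, red, green, blue); there is no depth.
- env.camera_info(name): a dict with "fx", "fy", "cx", "cy" (pixels), "R" (3x3) and "t" (3): a world point X has camera coordinates R X + t. Camera axes: x right, y down, z forward; pixel columns grow to the right and rows downward; lengths in m; the calibration is good to about 2 mm. A picture is of the moment at which its call begins: read the wrist's pose just before it. camera_info takes no time and is no camera call; for the wrist camera it gives the pose at the moment of the call.
- env.sign_off(): hands the job in; it is judged then, once.
The state is a dict: "time_s": time; "qpos": joint angles; "joint_velocities": joint speeds; "effort": joint torques, N m; "tool_pos": TCP position; "tool_rot": TCP orientation; "force": force on the tool from outside, world axes, zero at the start; "wrist_torque": the same for the moment, N m; "grip_width": finger opening in m; "grasp_force": force on a finger pad.
Only numpy, scipy, OpenCV 4.12 (cv2) and the standard library are available. Lean on these libraries where they do the work, as an engineer would, in place of code of your own. Each camera call takes 0.05 s, during which the arm holds its last target. There are 200 camera calls.

## Working session

There is one attempt and no reset: what is moved stays moved. The work goes in short steps, Python scripts to look and compute and a tool call to move; the robot and the scene stay as the last step left them, time stands still between calls to the robot, and variables do not carry over. Pictures are saved under pics/ and viewed, at most 10 in all, crops included, and the job is handed in when it is done.

Besides the shell and the picture viewer there is one more tool, called as a command line: name --argument value ..., lists and objects as JSON in quotes. step_arm: Moves the arm, as the interface text tells. Shifts and turns lie within -1 to 1; 1 stands for 500 mm of shift or pi rad of turn. Its arguments: {"type":"object","properties":{"rows":{"type":"array"},"newtons":{"type":"number"}},"required":["rows"]}

```bash
mkdir -p pics; ls
python3 - <<'E'
from cell import env
import cv2,numpy as np
o=env.get_obs()
for k,v in o.items(): print(k,np.round(v,3))
for n in("scene","side"):
    i=env.camera_info(n);print(n,i)
    cv2.imwrite(f"pics/{n}0.png",env.read_camera(n)[:,:,::-1])
E
```

```text
pics
time_s 0.0
qpos [ 0.807 18.439 -4.017 83.174  1.295 78.541 -3.26 ]
joint_velocities [-0.07  -0.081 -0.017 -0.037 -0.089 -0.066  0.022]
effort [-0.0000e+00 -4.9128e+01 -4.0400e-01 -3.1253e+01 -6.4000e-02  4.4000e-02
  0.0000e+00]
tool_pos [ 0.649 -0.     0.221]
tool_rot [-1.79891e+02  5.00000e-03  9.00040e+01]
force [-0.24   0.671 -0.123]
wrist_torque [0.002 0.029 0.016]
grasp_force 0.0
grip_width 0.087
scene {'fx': 383.079977331061, 'fy': 383.079977331061, 'cx': 276.1689926933609, 'cy': 211.32773849114463, 'R': array([[ 0.33038416,  0.94381346,  0.00790325],
       [ 0.55223228, -0.18650605, -0.81256077],
       [-0.76543179,  0.27282163, -0.5828229 ]]), 't': array([-0.21519284, -0.1304261 ,  1.62554661])}
side {'fx': 391.96946097780955, 'fy': 391.96946097780955, 'cx': 271.88914976112585, 'cy': 202.38787667358565, 'R': array([[-9.81351963e-01, -1.92219061e-01, -3.95496586e-04],
       [-1.16301692e-01,  5.95400370e-01, -7.94966865e-01],
       [ 1.53043263e-01, -7.80096297e-01, -6.06652724e-01]]), 't': array([0.61079958, 0.24569234, 1.01059007])}
```

View pics/scene0.png

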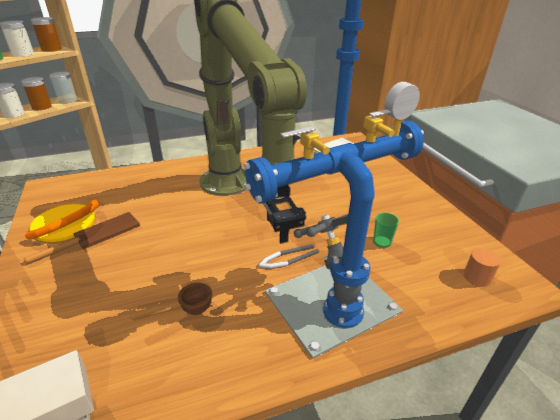

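View pics/side0.png

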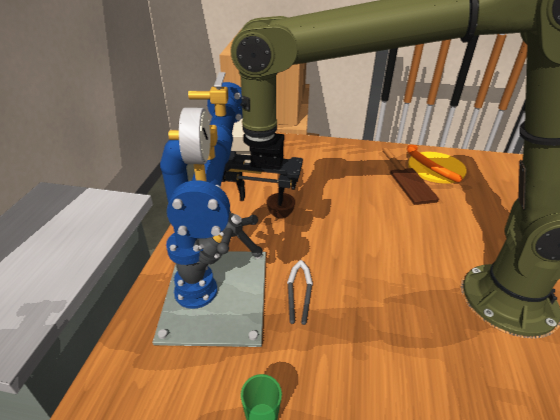

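The scene view shows the manifold (plate corners about (268,294), (330,262), (401,310), (316,347)), the tumbler at (386,230), the jacks at (290,257) and the block at (196,297). The side view shows the plate corners at (157,344), (262,347), (267,252), and the wheel near (240,235).

```bash
cat > h.py <<'E'
from cell import env
import numpy as np, cv2
from scipy.spatial.transform import Rotation as Ro
def ray(i,p):
    d=np.array([(p[0]-i["cx"])/i["fx"],(p[1]-i["cy"])/i["fy"],1]); R=np.array(i["R"])
    return -R.T@i["t"], R.T@d
def onz(i,p,z):
    o,d=ray(i,p); return o+d*(z-o[2])/d[2]
def tri(i1,p1,i2,p2):
    (a,u),(b,v)=ray(i1,p1),ray(i2,p2)
    s=np.linalg.lstsq(np.c_[u,-v],b-a,rcond=None)[0]
    return (a+u*s[0]+b+v*s[1])/2, np.linalg.norm(a+u*s[0]-b-v*s[1])
def proj(i,X):
    c=np.array(i["R"])@X+i["t"]; return np.array([i["fx"]*c[0]/c[2]+i["cx"],i["fy"]*c[1]/c[2]+i["cy"]])
E
python3 - <<'E'
from h import *
s=env.camera_info("scene");d=env.camera_info("side");np.set_printoptions(precision=3,suppress=True)
for p in [(268,294),(330,262),(401,310),(316,347)]: print("sc",onz(s,p,.012))
for p in [(157,344),(262,347),(267,252)]: print("sd",onz(d,p,.012))
for p in [(386,244),(196,305),(265,265),(318,250)]: print("by",onz(s,p,.0))
for p in [(300,263),(292,322),(306,322),(262,415),(281,212)]: print("byd",onz(d,p,.0))
# header end flanges
print(tri(s,(411,140),d,(198,215)))
for k in ("blue",):
    for n in("scene","side"):
        im=cv2.imread(f"pics/{n}0.png");
        cv2.imwrite(f"pics/{n}crop.png",cv2.resize(im[170:360,250:420] if n=="scene" else im[190:360,145:285],None,fx=3,fy=3,interpolation=cv2.INTER_CUBIC))
i=env.camera_info("wrist");print(i)
print("wristcam pos",-np.array(i["R"]).T@i["t"])
E
```

```text
sc [ 0.671 -0.032  0.012]
sc [0.608 0.194 0.012]
sc [0.845 0.296 0.012]
sc [0.876 0.027 0.012]
sd [0.829 0.306 0.012]
sd [0.593 0.268 0.012]
sd [ 0.643 -0.032  0.012]
by [0.578 0.42  0.   ]
by [ 0.634 -0.233  0.   ]
by [0.543 0.    0.   ]
by [0.532 0.189 0.   ]
byd [ 0.545 -0.018  0.   ]
byd [0.537 0.18  0.   ]
byd [0.504 0.174 0.   ]
byd [0.563 0.407 0.   ]
byd [ 0.638 -0.235  0.   ]
(array([0.672, 0.339, 0.438]), np.float64(0.008570070114420713))
{'fx': 326.48521007105705, 'fy': 326.48521007105705, 'cx': 279.78122611250114, 'cy': 211.77527371672898, 'R': array([[ 1.   , -0.   , -0.002],
       [ 0.   , -0.963,  0.269],
       [-0.002, -0.269, -0.963]]), 't': array([-0.649, -0.033,  0.39 ])}
wristcam pos [0.65  0.073 0.384]
```

step_arm --rows '[{"angular": [0, 0, 0], "slide": [0, -0.065, -0.04], "jaw": 0}, {"angular": [0, 0, 0], "slide": [0, -0.065, -0.04], "jaw": 0}, {"angular": [0, 0, 0], "slide": [0, -0.065, -0.04], "jaw": 0}, {"angular": [0, 0, 0], "slide": [0, -0.065, -0.04], "jaw": 0}]'

```text
time_s: 0.6
tool_pos: [0.5187, -0.0, 0.3027]
tool_rot: [-180.0, 0.0, 90.0]
force: [0.1, -0.0, 0.1]
grip_width: 0.0549
grasp_force: 0.0
```

step_arm --rows '[{"angular": [0, 0, -0.0553], "slide": [0, 0, 0], "jaw": 0}, {"angular": [0, 0, -0.0553], "slide": [0, 0, 0], "jaw": 0}, {"angular": [0, 0, -0.0553], "slide": [0, 0, 0], "jaw": 0}, {"angular": [0, 0, -0.0553], "slide": [0, 0, 0], "jaw": 0}, {"angular": [0, 0, -0.0553], "slide": [0, 0, 0], "jaw": 0}, {"angular": [0, 0, -0.0553], "slide": [0, 0, 0], "jaw": 0}, {"angular": [0, 0, -0.0553], "slide": [0, 0, 0], "jaw": 0}, {"angular": [0, 0, -0.0553], "slide": [0, 0, 0], "jaw": 0}, {"angular": [0, 0, -0.0553], "slide": [0, 0, 0], "jaw": 0}, {"angular": [0, 0, -0.0553], "slide": [0, 0, 0], "jaw": 0}]'

```text
time_s: 1.85
tool_pos: [0.5197, -0.0, 0.3021]
tool_rot: [180.0, -0.1, -170.1]
force: [0.0, 0.8, -0.1]
grip_width: 0.0002
grasp_force: 0.0
```

step_arm --rows '[{"angular": [0, -0.05, 0], "slide": [0, 0.04, 0], "jaw": 0}, {"angular": [0, -0.05, 0], "slide": [0, 0.04, 0], "jaw": 0}, {"angular": [0, -0.05, 0], "slide": [0, 0.04, 0], "jaw": 0}, {"angular": [0, -0.05, 0], "slide": [0, 0.04, 0], "jaw": 0}, {"angular": [0, -0.05, 0], "slide": [0, 0.04, 0], "jaw": 0}, {"angular": [0, 0, 0], "slide": [0, 0, 0], "jaw": 0}, {"angular": [0, 0, 0], "slide": [0, 0, 0], "jaw": 0}]'

```text
time_s: 2.72
tool_pos: [0.5599, 0.112, 0.2355]
tool_rot: [-179.2, 37.2, -170.3]
force: [-0.0, -1.0, 0.4]
grip_width: 0.0001
grasp_force: 0.0
```

Run:
```python
from h import *
o=env.get_obs(); print(np.round(o["qpos"],1),np.round(o["tool_pos"],4),np.round(o["tool_rot"],2),np.round(o["force"],1))
np.save("w1.npy",env.camera_info("wrist"),allow_pickle=True)
im=env.read_camera("wrist")[:,:,::-1]; cv2.imwrite("pics/w1.png",im)
```

```text
[  6.9 -17.2 -20.3 125.5  -3.9  33.7  87.4] [0.5599 0.112  0.2355] [-179.2    37.21 -170.26] [-0.  -1.   0.4]
```

View pics/w1.png

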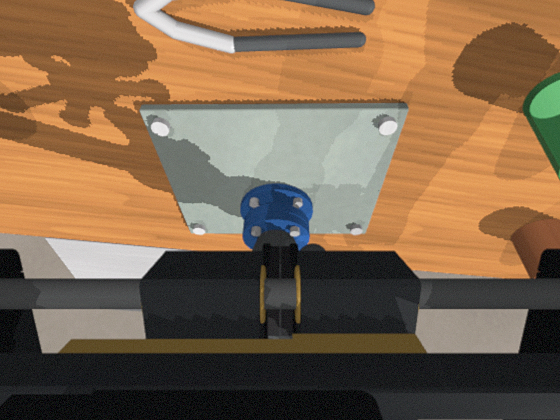

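The wrist view shows the jacks at top, the plate with corners about (140,104), (407,103), and the lower flange at (277,220). The closed fingers hide the wheel. I'll measure the wheel in the two fixed cameras.

Run:
```python
from h import *
a=env.read_camera("scene")[:,:,::-1];b=env.read_camera("side")[:,:,::-1]
cv2.imwrite("pics/s2.png",a);cv2.imwrite("pics/d2.png",b)
f=lambda im,x,y:cv2.resize(im[y:y+145,x:x+100],None,fx=4,fy=4,interpolation=cv2.INTER_CUBIC)
cv2.imwrite("pics/c2.png",np.hstack([f(a,290,185),f(b,180,175)]))
```

```text
(no output)
```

View pics/c2.png

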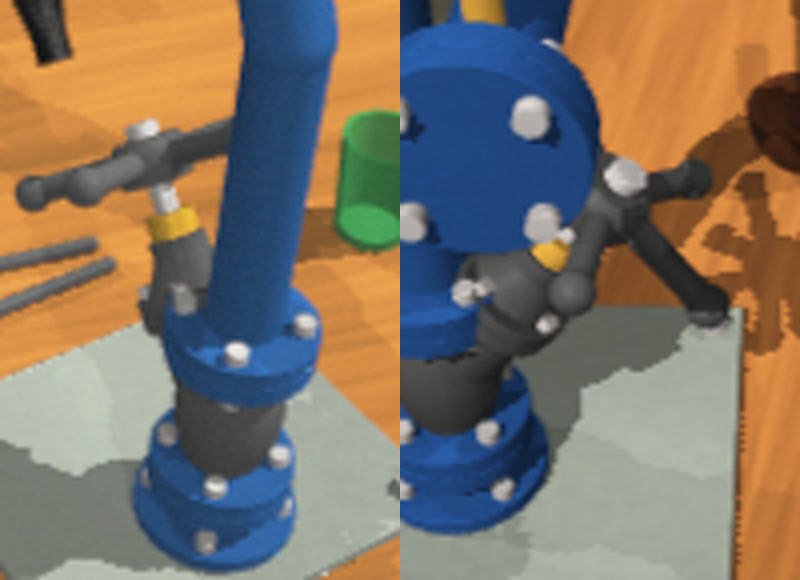

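Right crop (side view): hub nut at (236,219), arm ends at (253,220), (257.5,251) and (223,248). Left crop (scene view): nut at (326,217.5), arm ends at (299,233) and (311,232).

```bash
cat >> h.py <<'E'
def plane(i,p,c,n):
    o,d=ray(i,p); return o+d*(np.dot(c-o,n)/np.dot(d,n))
E
python3 - <<'E'
from h import *
np.set_printoptions(precision=4,suppress=True)
s=env.camera_info("scene");d=env.camera_info("side");w=np.load("w1.npy",allow_pickle=True).item()
P=[onz(w,p,.012)[:2] for p in [(140,104),(407,103),(372,235),(187,235)]]; print("wrist plate",*P)
S=[onz(s,p,.012)[:2] for p in [(268,294),(401,310),(316,347)]]+[onz(d,p,.012)[:2] for p in [(157,344),(262,347),(267,252)]]
e=P[1]-P[0]; print("len",np.linalg.norm(e),"yaw",np.degrees(np.arctan2(-e[0],e[1])))
N=tri(s,(325.75,217.5),d,(236.3,218.8)); print("nut",N)
for yaw in (9.5,12,14):
    c,si=np.cos(np.radians(yaw)),np.sin(np.radians(yaw)); R=np.array([[c,-si,0],[si,c,0],[0,0,1]])
    n=R@[-.6428,0,.766]
    for k in(.024,.03): print(yaw,k,"hub",N[0]-k*n,"origin",N[0]-k*n-R@[-.036,0,.241])
    mid=(P[0]+P[1])/2; print("plate centre",mid+.125*R[:2,0])
    h=N[0]-.027*n
    u=R@[.766,0,.6428]; v=-R[:,1]
    for i,p in[(d,(253.3,220)),(d,(257.5,251.3)),(d,(223,248)),(s,(298.75,233.25)),(s,(311.3,231.8))]:
        q=plane(i,p,h,n)-h; print("  arm r",np.linalg.norm(q),"ang",np.degrees(np.arctan2(q@u,q@v)))
E
```

```text
wrist plate [ 0.6409 -0.0327] [0.591 0.253] [0.8439 0.315 ] [0.9002 0.0015]
len 0.2900722395380722 yaw 9.906389658132232
nut (array([0.6795, 0.1225, 0.2547]), np.float64(0.00305674703249881))
9.5 0.024 hub [0.6947 0.1251 0.2363] origin [ 0.7302  0.131  -0.0047]
9.5 0.03 hub [0.6985 0.1257 0.2317] origin [ 0.734   0.1317 -0.0093]
plate centre [0.7392 0.1308]
  arm r 0.09727511775719552 ang -41.674549411540234
  arm r 0.08766724282491221 ang -104.74721096290692
  arm r 0.07264466544095512 ang 176.89039510701824
  arm r 0.14925333265845242 ang -84.02872091915079
  arm r 0.051706022000011814 ang -54.89430025669632
12 0.024 hub [0.6946 0.1257 0.2363] origin [ 0.7298  0.1332 -0.0047]
12 0.03 hub [0.6984 0.1265 0.2317] origin [ 0.7336  0.134  -0.0093]
plate centre [0.7382 0.1361]
  arm r 0.10104587352671292 ang -42.75337604024925
  arm r 0.08721364954999933 ang -106.80634383709672
  arm r 0.0743775906911741 ang 174.17081966731948
  arm r 0.15361575282985562 ang -86.63964662391146
  arm r 0.05739145581049288 ang -65.11510205256532
14 0.024 hub [0.6945 0.1263 0.2363] origin [ 0.7294  0.135  -0.0047]
14 0.03 hub [0.6982 0.1272 0.2317] origin [ 0.7332  0.1359 -0.0093]
plate centre [0.7372 0.1404]
  arm r 0.10424702770772197 ang -43.614354309901124
  arm r 0.08680924521042528 ang -108.54194804352822
  arm r 0.07591691341018587 ang 171.98413740498162
  arm r 0.15528046905161388 ang -88.3063411522997
  arm r 0.061134658247557656 ang -70.46710163180114
```

Run:
```python
from h import *
from scipy.optimize import least_squares
np.set_printoptions(precision=4,suppress=True)
s=env.camera_info("scene");d=env.camera_info("side")
yaw=9.7;R=Ro.from_euler("z",yaw,degrees=True).as_matrix()
n=R@[-.6428,0,.766];u=R@[.766,0,.6428];v=-R[:,1]
def f(q):
    h=np.array([q[0],q[1],.241]);r=[]
    for k,p in zip((0,-1,-2),[(253.3,220),(257.5,251.3),(223,248)]):
        a=q[2]+k*np.radians(72);r+=list(proj(d,h+.0835*(np.cos(a)*v+np.sin(a)*u))-p)
    r+=list(proj(s,h+q[3]*n)-(325.75,217.5))+list(proj(d,h+q[3]*n)-(236.3,218.8))
    return r
r=least_squares(f,[.695,.125,-.7,.024]);print(r.x,np.degrees(r.x[2]),r.fun)
h=np.array([*r.x[:2],.241]);print("origin",h-R@[-.036,0,.241]);a=r.x[2]
print(proj(s,h+.0835*(np.cos(a-2*np.pi*.2)*v+np.sin(a-2*np.pi*.2)*u)),proj(s,h+.0835*(np.cos(a)*v+np.sin(a)*u)))
```

```text
[ 0.6895  0.1249 -0.7552  0.0173] -43.2677898363748 [ 0.0303 -0.4484 -0.4088  0.1882  0.052  -0.2076 -0.4924 -0.4912 -0.1444
  0.7611]
origin [0.725  0.1309 0.    ]
[324.3235 222.4181] [297.8221 232.1609]
```

```bash
cat >> h.py <<'E'
yaw=9.7;RM=Ro.from_euler("z",yaw,degrees=True).as_matrix()
n=RM@[-.6428,0,.766];u=RM@[.766,0,.6428];v=-RM[:,1]; hub=np.array([.6895,.1249,.241])
RT=Ro.from_euler("xyz",[180,47,yaw-180],degrees=True)
def pt(a,r,k): a=np.radians(a); return hub+r*(np.cos(a)*v+np.sin(a)*u)+k*n
def st(o=None):
    o=o or env.get_obs(); q=o["tool_pos"]-hub
    return np.degrees(np.arctan2(q@u,q@v)),np.hypot(q@u,q@v),q@n
def rel(P,Q): # shift from P to Q in units along target tool axes
    return RT.as_matrix().T@(Q-P)/.5
E
python3 - <<'E'
from h import *
np.set_printoptions(precision=4,suppress=True)
o=env.get_obs();print(o["tool_pos"],o["tool_rot"],o["qpos"],st(o))
R0=Ro.from_euler("xyz",o["tool_rot"],degrees=True)
print((R0.inv()*RT).as_rotvec()/np.pi)
T=pt(-79.3,.065,.04);print(T,"shift cur tool",R0.as_matrix().T@(T-o["tool_pos"])/.5,RT.as_matrix())
E
```

```text
[0.5605 0.1115 0.2361] [-179.21     37.2952 -170.3522] [  6.9113 -17.2522 -20.3258 125.4509  -3.8849  33.6317  87.3336] (np.float64(-94.74530248916876), np.float64(0.10263065984930102), np.float64(0.07944871951680267))
[-0.0046 -0.0539  0.0002]
[0.618  0.1004 0.2306] shift cur tool [-0.0805 -0.04    0.0758] [[-0.6722 -0.1685  0.7209]
 [-0.1149  0.9857  0.1232]
 [-0.7314  0.     -0.682 ]]
```

step_arm --rows '[{"angular": [0, 0, 0], "slide": [-0.02, -0.01, 0.019], "jaw": 0}, {"angular": [0, 0, 0], "slide": [-0.02, -0.01, 0.019], "jaw": 0}, {"angular": [0, 0, 0], "slide": [-0.02, -0.01, 0.019], "jaw": 0}, {"angular": [0, 0, 0], "slide": [0, 0, 0], "jaw": 0}]'

```text
time_s: 3.38
tool_pos: [0.6032, 0.1033, 0.2287]
tool_rot: [-179.2, 37.1, -170.3]
force: [0.6, -0.4, -0.7]
grip_width: 0.0004
grasp_force: 0.0
```

Run:
```python
from h import *
np.set_printoptions(precision=4,suppress=True)
o=env.get_obs();print(o["tool_pos"],o["tool_rot"],o["qpos"],st(o))
R0=Ro.from_euler("xyz",o["tool_rot"],degrees=True)
print((R0.inv()*RT).as_rotvec()/np.pi)
T=pt(-79.3,.065,.04);print(T,"shift cur tool",R0.as_matrix().T@(T-o["tool_pos"])/.5)
```

```text
[0.6032 0.1033 0.2287] [-179.2159   37.0863 -170.3344] [  8.1706 -10.8445 -20.1495 121.5974  -1.8865  31.5827  87.7875] (np.float64(-84.89611219483625), np.float64(0.07617553093232121), np.float64(0.047624296963697854))
[-0.0045 -0.0551  0.0002]
[0.618  0.1004 0.2306] shift cur tool [-0.0248 -0.0104  0.0142]
```

step_arm --rows '[{"angular": [-0.0025, -0.0275, 0], "slide": [-0.013, -0.005, 0.007], "jaw": 0}, {"angular": [-0.002, -0.0275, 0], "slide": [-0.012, -0.005, 0.007], "jaw": 0}, {"angular": [0, 0, 0], "slide": [0, 0, 0], "jaw": 0}, {"angular": [0, 0, 0], "slide": [0, 0, 0], "jaw": 0}]'

```text
time_s: 3.88
tool_pos: [0.6171, 0.1017, 0.2326]
tool_rot: [-179.9, 47.0, -170.1]
force: [-0.5, -0.3, -0.2]
grip_width: 0.0002
grasp_force: 0.0
```

Run:
```python
from h import *
np.set_printoptions(precision=4,suppress=True)
o=env.get_obs();print(o["tool_pos"],o["tool_rot"],o["qpos"],st(o))
print("insert",rel(o["tool_pos"],pt(-79.3,.065,-.015)))
a=env.read_camera("scene")[:,:,::-1];b=env.read_camera("side")[:,:,::-1]
f=lambda im,x,y:cv2.resize(im[y:y+145,x:x+100],None,fx=4,fy=4,interpolation=cv2.INTER_CUBIC)
cv2.imwrite("pics/c3.png",np.hstack([f(a,270,175),f(b,190,175)]))
```

```text
[0.6171 0.1017 0.2326] [-179.8896   47.034  -170.1025] [  6.0523 -13.2136 -17.1642 128.3122  -6.545   17.3771  92.8824] (np.float64(-80.37919654280019), np.float64(0.06394629224879543), np.float64(0.04191233727312636))
insert [ 0.0155 -0.0028  0.1128]
```

View pics/c3.png

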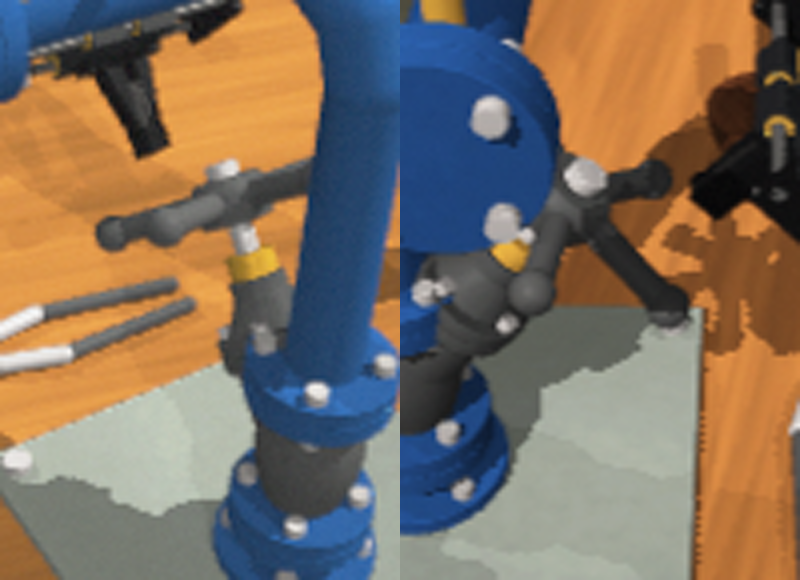

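The tool stands in front of the gap between the two lower arms. The fingertip is at side pixel (267,224), and the arm ends at (253,220) and (257,251) are unmoved. Inserting now.

step_arm --rows '[{"angular": [0, 0, 0], "slide": [0.005, -0.001, 0.0226], "jaw": 0}, {"angular": [0, 0, 0], "slide": [0.004, -0.001, 0.0226], "jaw": 0}, {"angular": [0, 0, 0], "slide": [0.003, -0.001, 0.0226], "jaw": 0}]'

```text
time_s: 4.35
tool_pos: [0.638, 0.1033, 0.2033]
tool_rot: [-179.9, 47.0, -170.1]
force: [-0.1, 0.5, -0.7]
grip_width: 0.0005
grasp_force: 0.0
```

step_arm --rows '[{"angular": [0, 0, 0], "slide": [0.002, 0, 0.0226], "jaw": 0}, {"angular": [0, 0, 0], "slide": [0.0015, 0, 0.0226], "jaw": 0}, {"angular": [0, 0, 0], "slide": [0, 0, 0], "jaw": 0}]'

```text
time_s: 4.72
tool_pos: [0.6528, 0.1058, 0.1863]
tool_rot: [-179.9, 46.9, -170.2]
force: [0.3, -0.7, 0.3]
grip_width: 0.0002
grasp_force: 0.0
```

```bash
cat > plan.py <<'E'
from h import *
import sys
np.set_printoptions(precision=4,suppress=True)
# plan.py step_deg rows depth : rows along the circle from the present angle
o=env.get_obs();a,r,k=st(o);print(o["time_s"],"q",np.round(o["qpos"],1),"a r n",np.round([a,r*1e3,k*1e3],1),"F",np.round(o["force"],1),"T",np.round(o["wrist_torque"],2),o["tool_rot"])
F=np.array(o["force"]);t=np.radians(a);print("Ftan",F@(-np.sin(t)*v+np.cos(t)*u),"Frad",F@(np.cos(t)*v+np.sin(t)*u),"Fn",F@n)
if len(sys.argv)>1:
    d,N,dep,rad=float(sys.argv[1]),int(sys.argv[2]),float(sys.argv[3])/1e3,float(sys.argv[4])/1e3
    P=np.array(o["tool_pos"])
    for j in range(1,N+1):
        f=min(1,j/3); Q=pt(a+d*j,r+(rad-r)*f,k+(dep-k)*f); print(np.round(rel(P,Q),4).tolist()); P=Q
E
python3 plan.py 8 10 -15 65
```

```text
4.725 q [ 10.8  -4.5 -22.5 127.    1.5  10.3  86. ] a r n [-79.1  66.6 -16.6] F [ 0.3 -0.7  0.3] T [0.   0.81 0.03] [-179.9425   46.9367 -170.1634]
Ftan 0.8241276937826201 Frad -0.21501849724857866 Fn 0.1241116770569376
[-0.0059, -0.0176, -0.0003]
[-0.0082, -0.0165, -0.0]
[-0.0103, -0.0151, 0.0002]
[-0.0113, -0.0141, 0.0014]
[-0.0131, -0.0124, 0.0016]
[-0.0147, -0.0104, 0.0018]
[-0.016, -0.0083, 0.002]
[-0.017, -0.0059, 0.0021]
[-0.0177, -0.0035, 0.0022]
[-0.018, -0.001, 0.0022]
```

step_arm --rows '[{"angular": [0, 0, 0], "slide": [-0.006, -0.0175, 0], "jaw": 0}, {"angular": [0, 0, 0], "slide": [-0.008, -0.0165, 0], "jaw": 0}, {"angular": [0, 0, 0], "slide": [-0.01, -0.015, 0], "jaw": 0}, {"angular": [0, 0, 0], "slide": [-0.0115, -0.014, 0.0015], "jaw": 0}, {"angular": [0, 0, 0], "slide": [-0.013, -0.0125, 0.0015], "jaw": 0}]'

```text
time_s: 5.35
tool_pos: [0.6732, 0.0768, 0.2012]
tool_rot: [180.0, 46.6, -169.8]
force: [-7.7, 9.1, -2.1]
grip_width: 0.0008
grasp_force: 4.8
```

```bash
python3 plan.py 8 10 -15 65
```

```text
5.35 q [  6.6  -3.5 -13.9 124.1 -12.3  13.  103.4] a r n [-44.7  62.7 -14.9] F [-7.7  9.1 -2.1] T [1.19 2.28 1.65] [ 179.9578   46.5949 -169.7783]
Ftan -11.42646556229261 Frad -3.113589707820635 Fn 2.2974954957970715
[-0.0123, -0.0126, 0.0016]
[-0.0141, -0.0109, 0.0018]
[-0.0156, -0.0089, 0.002]
[-0.0172, -0.0052, 0.0021]
[-0.0178, -0.0027, 0.0022]
[-0.018, -0.0002, 0.0022]
[-0.0179, 0.0023, 0.0022]
[-0.0174, 0.0048, 0.0021]
[-0.0165, 0.0072, 0.002]
[-0.0154, 0.0094, 0.0019]
```

step_arm --rows '[{"angular": [0, 0, 0], "slide": [-0.0145, -0.0105, 0.0018], "jaw": 0}, {"angular": [0, 0, 0], "slide": [-0.016, -0.0085, 0.002], "jaw": 0}, {"angular": [0, 0, 0], "slide": [-0.017, -0.006, 0.002], "jaw": 0}, {"angular": [0, 0, 0], "slide": [-0.0175, -0.0035, 0.002], "jaw": 0}, {"angular": [0, 0, 0], "slide": [-0.018, -0.001, 0.0022], "jaw": 0}, {"angular": [0, 0, 0], "slide": [-0.018, 0.0015, 0.0022], "jaw": 0}]'

```text
time_s: 6.1
tool_pos: [0.7109, 0.0664, 0.2286]
tool_rot: [179.9, 46.0, -170.0]
force: [-13.4, 1.3, -5.6]
grip_width: 0.0007
grasp_force: 5.7
```

```bash
python3 plan.py 8 10 -13 65
```

```text
6.1 q [  6.9  -0.6 -12.7 117.5 -10.6  17.4 103. ] a r n [  0.6  61.3 -16.7] F [-13.4   1.3  -5.6] T [-0.05  3.67  0.75] [ 179.932    46.0036 -170.0069]
Ftan -13.516703369325802 Frad -3.6965537316905954 Fn 4.00316935449212
[-0.0176, -0.0011, -0.0003]
[-0.0179, 0.0015, -0.0003]
[-0.0178, 0.004, -0.0003]
[-0.0158, 0.0087, 0.0019]
[-0.0145, 0.0108, 0.0018]
[-0.0128, 0.0127, 0.0016]
[-0.0109, 0.0144, 0.0013]
[-0.0088, 0.0158, 0.0011]
[-0.0066, 0.0169, 0.0008]
[-0.0042, 0.0176, 0.0005]
```

step_arm --rows '[{"angular": [0, 0, 0], "slide": [-0.0178, 0.004, 0], "jaw": 0}, {"angular": [0, 0, 0], "slide": [-0.017, 0.0065, 0], "jaw": 0}, {"angular": [0, 0, 0], "slide": [-0.016, 0.0085, 0], "jaw": 0}, {"angular": [0, 0, 0], "slide": [-0.0145, 0.0108, 0], "jaw": 0}, {"angular": [0, 0, 0], "slide": [-0.013, 0.0127, 0], "jaw": 0}, {"angular": [0, 0, 0], "slide": [-0.011, 0.0144, 0], "jaw": 0}]'

```text
time_s: 6.85
tool_pos: [0.7375, 0.0924, 0.2598]
tool_rot: [-179.8, 46.0, -170.4]
force: [-2.3, -8.1, -10.5]
grip_width: 0.0006
grasp_force: 5.3
```

```bash
python3 plan.py 8 10 -12 65
python3 - <<'E'
from h import *
a=env.read_camera("scene")[:,:,::-1];b=env.read_camera("side")[:,:,::-1]
f=lambda im,x,y:cv2.resize(im[y:y+190,x:x+130],None,fx=3,fy=3,interpolation=cv2.INTER_CUBIC)
cv2.imwrite("pics/c4.png",np.hstack([f(a,260,110),f(b,180,110)]))
E
```

```text
6.85 q [  4.9   1.2 -14.1 111.9   0.2  21.   90.3] a r n [ 47.7  59.6 -12.5] F [ -2.3  -8.1 -10.5] T [-1.53  2.9  -1.1 ] [-179.8111   45.9562 -170.3669]
Ftan -12.024984722403389 Frad -1.9283664731237877 Fn -5.656773510710196
[-0.0132, 0.011, 0.0013]
[-0.0118, 0.0132, 0.0011]
[-0.0101, 0.0152, 0.0009]
[-0.0044, 0.0176, 0.0005]
[-0.002, 0.018, 0.0002]
[0.0005, 0.0181, -0.0001]
[0.003, 0.0179, -0.0004]
[0.0055, 0.0173, -0.0007]
[0.0078, 0.0163, -0.001]
[0.01, 0.0151, -0.0012]
```

View pics/c4.png

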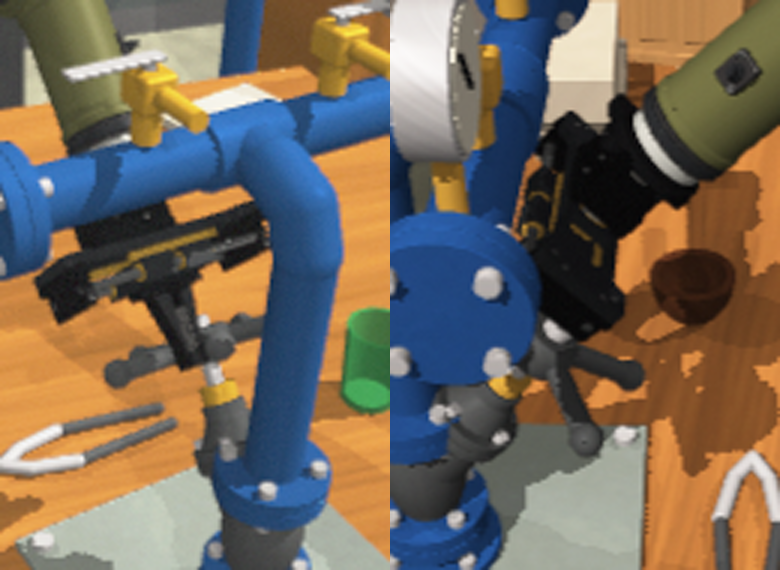

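The peg is between the arms at the upper right, and the gripper body clears the header (edge at side crop (520,240)). The wheel turned with the peg: arm ends are now at side crop (630,370) and (585,437).

step_arm --rows '[{"angular": [0, 0, 0], "slide": [-0.0105, 0.015, 0.001], "jaw": 0}, {"angular": [0, 0, 0], "slide": [-0.0075, 0.0165, 0.0007], "jaw": 0}, {"angular": [0, 0, 0], "slide": [-0.0055, 0.0172, 0.0005], "jaw": 0}, {"angular": [0, 0, 0], "slide": [-0.003, 0.018, 0.0003], "jaw": 0}, {"angular": [0, 0, 0], "slide": [-0.0005, 0.018, 0], "jaw": 0}, {"angular": [0, 0, 0], "slide": [0.002, 0.018, 0], "jaw": 0}]'

```text
time_s: 7.7
tool_pos: [0.7426, 0.1393, 0.2742]
tool_rot: [-179.5, 46.6, -170.5]
force: [1.9, -14.5, -2.7]
grip_width: 0.0002
grasp_force: 5.8
```

```bash
python3 plan.py 8 10 -12 65
```

```text
7.7 q [  0.8   1.8 -15.7 109.9  12.9  22.4  74.7] a r n [94.8 63.5 -9.7] F [  1.9 -14.5  -2.7] T [-2.39  1.08 -2.16] [-179.4566   46.58   -170.4951]
Ftan -14.40815342559549 Frad -3.389850250090852 Fn -1.7411676805774026
[0.0019, 0.0177, 0.0013]
[0.0044, 0.0175, 0.001]
[0.0068, 0.0168, 0.0007]
[0.0097, 0.0153, -0.0012]
[0.0118, 0.0137, -0.0014]
[0.0135, 0.012, -0.0017]
[0.0151, 0.0099, -0.0018]
[0.0163, 0.0077, -0.002]
[0.0172, 0.0054, -0.0021]
[0.0178, 0.0029, -0.0022]
```

step_arm --rows '[{"angular": [0, 0, 0], "slide": [0.005, 0.015, 0], "jaw": 0}, {"angular": [0, 0, 0], "slide": [0.007, 0.0143, 0], "jaw": 0}, {"angular": [0, 0, 0], "slide": [0.0085, 0.0134, 0], "jaw": 0}, {"angular": [0, 0, 0], "slide": [0.01, 0.0123, 0], "jaw": 0}]'

```text
time_s: 8.2
tool_pos: [0.7306, 0.1667, 0.2687]
tool_rot: [-179.6, 47.2, -170.5]
force: [2.7, -11.8, 3.7]
grip_width: 0.0001
grasp_force: 5.2
```

```bash
python3 plan.py
```

```text
8.2 q [ -1.5   1.3 -16.8 111.4  19.7  21.7  65.8] a r n [122.3  64.1  -9.3] F [  2.7 -11.8   3.7] T [-1.79 -0.38 -1.96] [-179.57     47.1646 -170.4828]
Ftan -11.78677555663224 Frad -4.029318983452027 Fn 2.4478437448152954
```

step_arm --rows '[{"angular": [0, 0, 0], "slide": [0.0114, 0.011, 0.0025], "jaw": 0}, {"angular": [0, 0, 0], "slide": [0.0127, 0.0095, 0.0025], "jaw": 0}, {"angular": [0, 0, 0], "slide": [0.0137, 0.0078, 0.002], "jaw": 0}, {"angular": [0, 0, 0], "slide": [0.0146, 0.006, 0.001], "jaw": 0}]'

```text
time_s: 8.7
tool_pos: [0.7149, 0.1869, 0.2527]
tool_rot: [-179.9, 47.8, -170.3]
force: [2.6, -5.4, 10.6]
grip_width: 0.0004
grasp_force: 5.0
```

```bash
python3 plan.py
```

```text
8.7 q [ -3.2   0.8 -17.8 114.2  26.4  19.7  57.5] a r n [148.6  66.5 -13.8] F [ 2.6 -5.4 10.6] T [-0.51 -1.11 -0.88] [-179.8764   47.7599 -170.341 ]
Ftan -9.860925324040528 Frad -0.6908034297161887 Fn 7.079649692246873
```

step_arm --rows '[{"angular": [0, 0, 0], "slide": [0.015, 0.0036, 0], "jaw": 0}, {"angular": [0, 0, 0], "slide": [0.0155, 0.0018, -0.001], "jaw": 0}, {"angular": [0, 0, 0], "slide": [0.0158, 0, -0.0015], "jaw": 0}, {"angular": [0, 0, 0], "slide": [0.0157, -0.0018, -0.0015], "jaw": 0}]'

```text
time_s: 9.2
tool_pos: [0.6935, 0.1877, 0.2339]
tool_rot: [180.0, 48.0, -170.2]
force: [7.5, -3.1, 11.5]
grip_width: 0.0011
grasp_force: 5.9
```

```bash
python3 plan.py
```

```text
9.2 q [ -3.6  -0.6 -18.1 118.1  30.3  17.3  52.8] a r n [173.9  61.5 -14.8] F [ 7.5 -3.1 11.5] T [-0.28 -2.09 -0.61] [ 179.9916   48.0431 -170.2037]
Ftan -13.055934974417799 Frad -2.981041416156458 Fn 4.3443772640685605
```

step_arm --rows '[{"angular": [0, 0, 0], "slide": [0.0154, -0.002, -0.0018], "jaw": 0}, {"angular": [0, 0, 0], "slide": [0.015, -0.004, -0.0018], "jaw": 0}, {"angular": [0, 0, 0], "slide": [0.0143, -0.006, -0.0017], "jaw": 0}, {"angular": [0, 0, 0], "slide": [0.0135, -0.0085, -0.0016], "jaw": 0}]'

```text
time_s: 9.7
tool_pos: [0.6768, 0.182, 0.2212]
tool_rot: [179.4, 48.9, -170.0]
force: [28.7, 15.8, 7.9]
grip_width: 0.0008
grasp_force: 13.7
```

```bash
python3 plan.py
```

```text
9.7 q [ -3.1  -2.3 -17.9 121.8  31.2  14.   51.8] a r n [-165.6   60.3  -13.3] F [28.7 15.8  7.9] T [ 2.54 -4.73  1.84] [ 179.437    48.8674 -169.9759]
Ftan -30.570515198826303 Frad 3.208121393919119 Fn -13.844182937779339
```

step_arm --rows '[{"angular": [0, 0, 0], "slide": [0, 0, 0], "jaw": 0}, {"angular": [0, 0, 0], "slide": [0, 0, 0], "jaw": 0}, {"angular": [0, 0, 0], "slide": [0, 0, 0], "jaw": 0}]'

```text
time_s: 10.07
tool_pos: [0.6766, 0.1824, 0.2212]
tool_rot: [179.5, 48.8, -169.9]
force: [22.1, 9.7, 8.8]
grip_width: 0.0003
grasp_force: 10.7
```

```bash
python3 plan.py
python3 - <<'E'
from h import *
a=env.read_camera("scene")[:,:,::-1];b=env.read_camera("side")[:,:,::-1]
cv2.imwrite("pics/d5.png",b)
f=lambda im,x,y:cv2.resize(im[y:y+145,x:x+100],None,fx=4,fy=4,interpolation=cv2.INTER_CUBIC)
cv2.imwrite("pics/c5.png",np.hstack([f(a,270,165),f(b,180,165)]))
E
```

```text
10.075 q [ -3.1  -2.3 -17.9 121.7  31.2  14.1  51.8] a r n [-165.6   60.7  -13.2] F [22.1  9.7  8.8] T [ 1.63 -3.83  1.09] [ 179.4809   48.804  -169.9426]
Ftan -24.34996268669134 Frad -0.2557765862410757 Fn -8.304123840173538
```

View pics/c5.png

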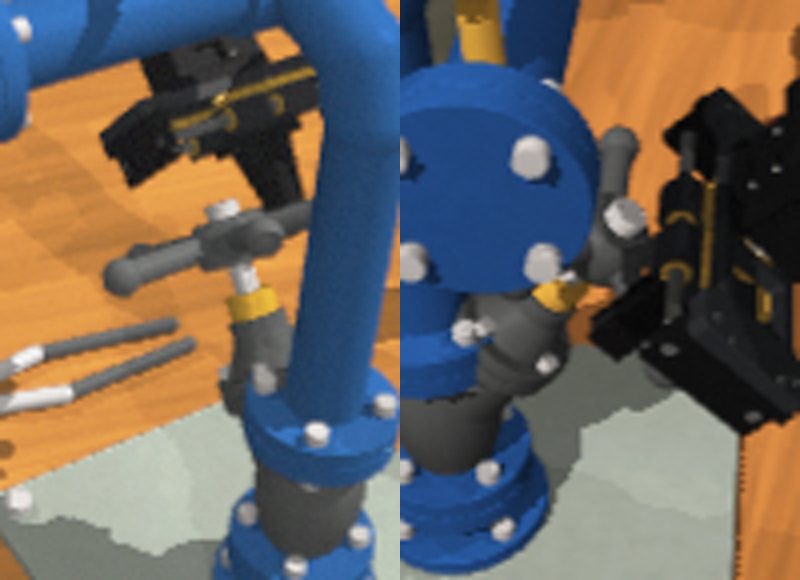

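step_arm --rows '[{"angular": [0, 0, 0], "slide": [0.008, -0.0025, -0.001], "jaw": 0}, {"angular": [0, 0, 0], "slide": [0.008, -0.003, -0.001], "jaw": 0}, {"angular": [0, 0, 0], "slide": [0, 0, 0], "jaw": 0}]'

```text
time_s: 10.55
tool_pos: [0.674, 0.1833, 0.2214]
tool_rot: [179.2, 49.4, -169.8]
force: [33.3, 16.7, 8.5]
grip_width: 0.0004
grasp_force: 15.3
```

```bash
python3 plan.py
python3 - <<'E'
from h import *
d=env.camera_info("side")
for p in[(235,201),(245,259)]:
    q=plane(d,p,hub,n)-hub;print(np.linalg.norm(q),np.degrees(np.arctan2(q@u,q@v)))
E
```

```text
10.55 q [ -3.   -2.7 -17.9 122.5  31.6  13.   51.4] a r n [-164.5   62.5  -11.5] F [33.3 16.7  8.5] T [ 2.73 -5.62  1.83] [ 179.1502   49.4383 -169.8216]
Ftan -34.51040105146869 Frad 1.6618349150101759 Fn -16.410960351759275
0.08452991951897053 0.4448197227111849
0.09050961018458907 -149.62780036532868
```

Arm end at side crop (620,145), i.e. pixel (235,201), so that arm is at 0.4° and the wheel has turned about 260°. Pushing harder (2.2 N m) no longer turns it, so it is at the stop. Now I go clockwise, first relaxing the push.

step_arm --rows '[{"angular": [0, 0, 0], "slide": [-0.015, 0.0045, 0.002], "jaw": 0}, {"angular": [0, 0, 0], "slide": [-0.015, 0.0045, 0.002], "jaw": 0}, {"angular": [0, 0, 0], "slide": [-0.015, 0.003, 0.002], "jaw": 0}, {"angular": [0, 0, 0], "slide": [0, 0, 0], "jaw": 0}, {"angular": [0, 0, 0], "slide": [0, 0, 0], "jaw": 0}]'

```text
time_s: 11.18
tool_pos: [0.6803, 0.1827, 0.2191]
tool_rot: [179.9, 47.6, -170.0]
force: [1.3, 5.7, 6.6]
grip_width: 0.0004
grasp_force: 4.6
```

```bash
python3 plan.py -7 18 -13 64
```

```text
11.175 q [ -3.4  -1.3 -17.9 120.4  30.1  15.9  52.9] a r n [-167.    60.1  -17.2] F [1.3 5.7 6.6] T [ 0.98 -0.46  0.87] [ 179.8802   47.6037 -170.0017]
Ftan -7.022406792891376 Frad 3.9574335911453904 Fn 3.6041641658667958
[-0.0144, 0.005, -0.001]
[-0.0152, 0.0033, -0.0009]
[-0.0158, 0.0014, -0.0009]
[-0.0152, -0.0031, 0.0019]
[-0.0147, -0.005, 0.0018]
[-0.014, -0.0067, 0.0017]
[-0.0131, -0.0084, 0.0016]
[-0.012, -0.0099, 0.0015]
[-0.0107, -0.0113, 0.0013]
[-0.0092, -0.0126, 0.0011]
[-0.0076, -0.0136, 0.0009]
[-0.0059, -0.0144, 0.0007]
[-0.0042, -0.0151, 0.0005]
[-0.0023, -0.0155, 0.0003]
[-0.0004, -0.0156, 0.0001]
[0.0015, -0.0156, -0.0002]
[0.0034, -0.0153, -0.0004]
[0.0052, -0.0147, -0.0006]
```

step_arm --rows '[{"angular": [0, 0, 0], "slide": [-0.0145, 0.005, -0.001], "jaw": 0}, {"angular": [0, 0, 0], "slide": [-0.015, 0.0033, -0.001], "jaw": 0}, {"angular": [0, 0, 0], "slide": [-0.0158, 0.0014, -0.001], "jaw": 0}, {"angular": [0, 0, 0], "slide": [-0.015, -0.003, 0.0015], "jaw": 0}, {"angular": [0, 0, 0], "slide": [-0.0147, -0.005, 0.0015], "jaw": 0}, {"angular": [0, 0, 0], "slide": [-0.014, -0.0067, 0.0015], "jaw": 0}]'

```text
time_s: 11.92
tool_pos: [0.7057, 0.1827, 0.2417]
tool_rot: [-179.9, 46.5, -170.0]
force: [-13.8, 2.6, -3.0]
grip_width: 0.0005
grasp_force: 5.5
```

```bash
python3 plan.py -7 14 -12 64
```

```text
11.925 q [ -3.2   0.5 -17.3 115.1  23.8  19.9  60.3] a r n [159.6  57.9 -16. ] F [-13.8   2.6  -3. ] T [0.32 3.1  0.72] [-179.8762   46.5282 -170.0474]
Ftan 12.981808594319629 Frad 0.4213858036086311 Fn 6.11765562076606
[-0.015, -0.0021, -0.0008]
[-0.0151, -0.0041, -0.0008]
[-0.0149, -0.0062, -0.0008]
[-0.011, -0.011, 0.0013]
[-0.0096, -0.0123, 0.0012]
[-0.008, -0.0134, 0.001]
[-0.0063, -0.0143, 0.0008]
[-0.0046, -0.0149, 0.0006]
[-0.0027, -0.0154, 0.0003]
[-0.0008, -0.0156, 0.0001]
[0.0011, -0.0156, -0.0001]
[0.0029, -0.0153, -0.0004]
[0.0048, -0.0149, -0.0006]
[0.0065, -0.0142, -0.0008]
```

step_arm --rows '[{"angular": [0, 0, 0], "slide": [-0.015, -0.0065, 0.0005], "jaw": 0}, {"angular": [0, 0, 0], "slide": [-0.014, -0.0078, 0.0005], "jaw": 0}, {"angular": [0, 0, 0], "slide": [-0.0125, -0.0095, 0.0005], "jaw": 0}, {"angular": [0, 0, 0], "slide": [-0.011, -0.011, 0.0005], "jaw": 0}, {"angular": [0, 0, 0], "slide": [-0.0096, -0.0123, 0.001], "jaw": 0}, {"angular": [0, 0, 0], "slide": [-0.008, -0.0134, 0.001], "jaw": 0}]'

```text
time_s: 12.68
tool_pos: [0.7344, 0.1595, 0.2632]
tool_rot: [180.0, 46.3, -170.0]
force: [-6.9, 7.5, -7.1]
grip_width: 0.0001
grasp_force: 4.8
```

```bash
python3 plan.py -7 14 -12 64
```

```text
12.675 q [ -0.8   2.  -16.  110.9  14.4  21.7  72.3] a r n [116.8  59.  -15.2] F [-6.9  7.5 -7.1] T [0.8  2.94 1.28] [ 179.9964   46.2858 -169.9503]
Ftan 11.642325119287246 Frad -4.021183511579119 Fn -1.8548259139859717
[-0.009, -0.0121, -0.0011]
[-0.0076, -0.0135, -0.0012]
[-0.006, -0.0147, -0.0014]
[-0.0006, -0.0156, 0.0001]
[0.0013, -0.0156, -0.0002]
[0.0032, -0.0153, -0.0004]
[0.005, -0.0148, -0.0006]
[0.0067, -0.0141, -0.0008]
[0.0084, -0.0131, -0.001]
[0.0099, -0.012, -0.0012]
[0.0113, -0.0107, -0.0014]
[0.0125, -0.0092, -0.0015]
[0.0135, -0.0076, -0.0017]
[0.0144, -0.0059, -0.0018]
```

step_arm --rows '[{"angular": [0, 0, 0], "slide": [-0.0065, -0.0145, -0.0012], "jaw": 0}, {"angular": [0, 0, 0], "slide": [-0.005, -0.0152, -0.0014], "jaw": 0}, {"angular": [0, 0, 0], "slide": [-0.002, -0.0156, -0.001], "jaw": 0}, {"angular": [0, 0, 0], "slide": [0.0005, -0.0156, 0], "jaw": 0}, {"angular": [0, 0, 0], "slide": [0.002, -0.0155, 0], "jaw": 0}, {"angular": [0, 0, 0], "slide": [0, 0, 0], "jaw": 0}]'

```text
time_s: 13.42
tool_pos: [0.7463, 0.1254, 0.2738]
tool_rot: [179.8, 46.9, -169.9]
force: [0.4, 10.5, -2.4]
grip_width: 0.0004
grasp_force: 4.0
```

```bash
python3 plan.py -7 6 -12 64
python3 - <<'E'
from h import *
a=env.read_camera("scene")[:,:,::-1];b=env.read_camera("side")[:,:,::-1]
f=lambda im,x,y:cv2.resize(im[y:y+145,x:x+100],None,fx=4,fy=4,interpolation=cv2.INTER_CUBIC)
cv2.imwrite("pics/c6.png",np.hstack([f(a,270,165),f(b,180,165)]))
E
```

```text
13.425 q [  2.4   1.9 -14.8 110.1   5.1  21.3  84. ] a r n [ 81.9  64.7 -10.9] F [ 0.4 10.5 -2.4] T [1.46 1.16 1.43] [ 179.8176   46.8859 -169.9201]
Ftan 10.161899793630017 Frad -1.3200337080253062 Fn -3.2319661802612507
[0.0037, -0.0154, 0.0003]
[0.0055, -0.0147, 0.0001]
[0.0072, -0.0139, -0.0002]
[0.0084, -0.0132, -0.001]
[0.0099, -0.012, -0.0012]
[0.0113, -0.0107, -0.0014]
```

View pics/c6.png

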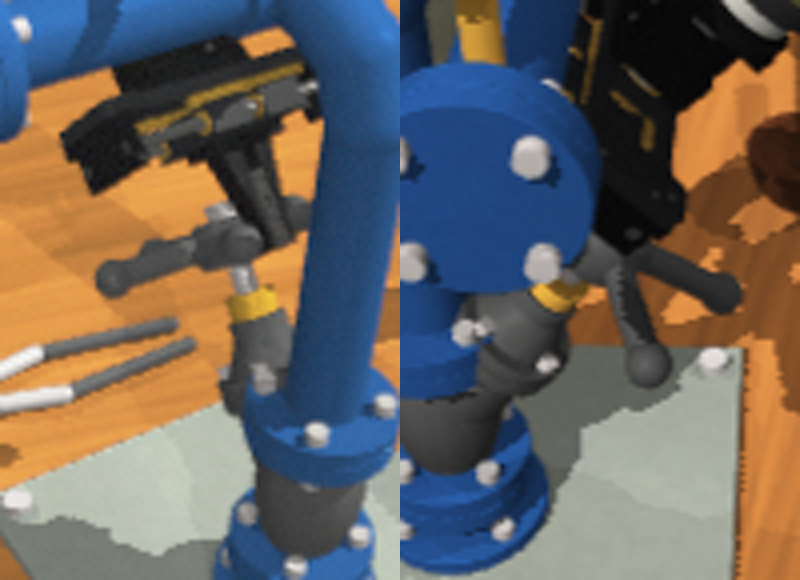

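Two arm ends are visible in the side crop at (725,293) and (648,365), i.e. pixels (261.3,238.3) and (242,256.3).

Run:
```python
from h import *
d=env.camera_info("side")
for p in[(261.3,238.3),(242,256.3)]:
    q=plane(d,p,hub,n)-hub;t=np.degrees(np.arctan2(q@u,q@v));print(np.linalg.norm(q),t,(t-0.4)%72)
```

```text
0.0858625523922608 -80.4886548908373 63.1113451091627
0.0843454893597469 -153.58654184903074 62.01345815096926
```

step_arm --rows '[{"angular": [0, 0, 0], "slide": [0.0037, -0.015, 0], "jaw": 0}, {"angular": [0, 0, 0], "slide": [0.0015, -0.004, 0], "jaw": 0}, {"angular": [0, 0, 0], "slide": [0, 0, 0], "jaw": 0}, {"angular": [0, 0, 0], "slide": [0, 0, 0], "jaw": 0}]'

```text
time_s: 14.02
tool_pos: [0.7465, 0.1166, 0.273]
tool_rot: [179.8, 47.0, -169.9]
force: [-0.7, 11.4, -1.9]
grip_width: 0.0007
grasp_force: 4.3
```

```bash
python3 plan.py
```

```text
14.025 q [  3.1   1.7 -14.5 110.4   2.8  21.   86.8] a r n [ 74.1  65.  -10.7] F [-0.7 11.4 -1.9] T [1.72 1.27 1.76] [ 179.8172   46.972  -169.8709]
Ftan 10.891895077263339 Frad -3.3931815280254 Fn -2.237242056433346
```

step_arm --rows '[{"angular": [0, 0, 0], "slide": [-0.003, 0.011, 0], "jaw": 0}, {"angular": [0, 0, 0], "slide": [-0.002, 0.011, 0], "jaw": 0}, {"angular": [0, 0, 0], "slide": [0, 0.01, 0], "jaw": 0}, {"angular": [0, 0, 0], "slide": [0, 0, 0], "jaw": 0}]'

```text
time_s: 14.52
tool_pos: [0.7469, 0.1252, 0.2759]
tool_rot: [-179.9, 47.1, -170.1]
force: [-0.2, -0.6, -0.1]
grip_width: 0.0004
grasp_force: 0.0
```

```bash
python3 plan.py
```

```text
14.525 q [  2.    1.8 -14.7 110.    6.9  21.4  81.9] a r n [81.9 66.5 -9.6] F [-0.2 -0.6 -0.1] T [-0.08  0.83 -0.04] [-179.8756   47.0658 -170.1191]
Ftan -0.6023280523497678 Frad -0.23460846887607495 Fn 0.1065325181698113
```

Free of contact, so I withdraw along the tool axis.

step_arm --rows '[{"angular": [0, 0, 0], "slide": [0, 0, -0.025], "jaw": 0}, {"angular": [0, 0, 0], "slide": [0, 0, -0.025], "jaw": 0}, {"angular": [0, 0, 0], "slide": [0, 0, -0.03], "jaw": 0}, {"angular": [0, 0, 0], "slide": [0.01, 0, -0.03], "jaw": 0}, {"angular": [0, 0, 0], "slide": [0.02, 0, -0.03], "jaw": 0}, {"angular": [0, 0, 0], "slide": [0.02, 0, -0.03], "jaw": 0}, {"angular": [0, 0, 0], "slide": [0.02, 0, -0.03], "jaw": 0}, {"angular": [0, 0, 0], "slide": [0, 0, 0], "jaw": 0}]'

```text
time_s: 15.52
tool_pos: [0.6502, 0.1086, 0.3194]
tool_rot: [-179.9, 47.2, -170.1]
force: [0.1, -0.0, 0.3]
grip_width: 0.0004
grasp_force: 0.0
```

```bash
python3 plan.py
python3 - <<'E'
from h import *
a=env.read_camera("scene")[:,:,::-1];b=env.read_camera("side")[:,:,::-1]
cv2.imwrite("pics/s7.png",a)
cv2.imwrite("pics/c7.png",np.hstack([cv2.resize(a[140:360,170:430],(390,330)),cv2.resize(b[175:320,180:340],None,fx=2.5,fy=2.5,interpolation=cv2.INTER_CUBIC)[:330]]))
E
```

```text
15.525 q [  1.8 -13.  -12.9 118.   -2.4  27.5  89.4] a r n [63.1 20.9 86.7] F [ 0.1 -0.   0.3] T [0.02 0.82 0.03] [-179.8566   47.154  -170.116 ]
Ftan 0.11510336030985709 Frad 0.2740192907809851 Fn 0.19534626523056345
```

View pics/c7.png

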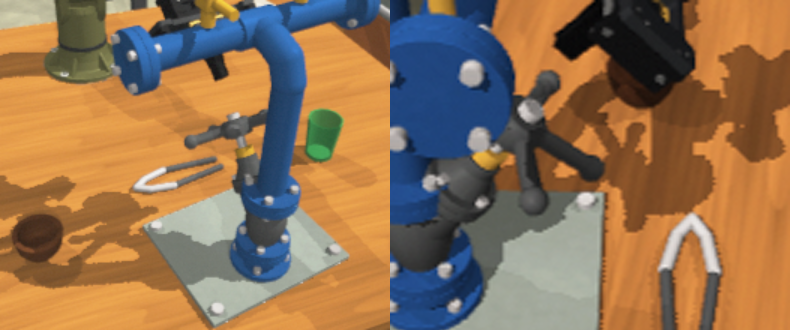

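The gripper is clear and the tumbler, jacks and block stand where they were. Wheel arm ends are at side pixels (242,208), (261,242) and (238,256).

Run:
```python
from h import *
d=env.camera_info("side");B=[]
for p in[(242,208.2),(260.8,242.2),(238,255.8)]:
    q=plane(d,p,hub,n)-hub;t=np.degrees(np.arctan2(q@u,q@v));B.append(144-(t-.4)%72);print(np.linalg.norm(q),t,B[-1])
if all(78<b<102 for b in B): print(env.sign_off())
```

```text
0.0780985627827482 -15.949596282977696 88.3495962829777
0.08400397650077554 -89.69035581140277 90.09035581140277
0.08521039486653824 -161.13641800177322 89.53641800177323
the job is handed in; nothing more can be done
None
```

The valve was opened anticlockwise to its stop, then turned back clockwise about 89°. The gripper is clear of everything, the bystanders look unmoved, and the job is handed in at about 16 s.

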